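Find the clear planting tube with the dip rod and mark its depth

TASK

One of the four planting tubes in the rack is clear down to its floor; the other three are blocked by a stopper somewhere higher up. Take the dip rod from its stand by the knob and feel for the clear tube by lowering the rod in until it bottoms out; leave the rod standing on the bottom of the clear tube, slide its black collar down until it sits on the tube's rim to mark the depth, and let go. Leave the other things on the bench undisturbed.

Things in the scene. Friction and masses are not known exactly. Their poses are not given: they have to be found in the camera images.
- tube_rack: fixed rack: wooden board 90 x 290 x 14 mm with four like, upright, open-topped aluminium tubes (32 mm outside, 25 mm bore) in a row along its y axis. Each tube ends inside on a rigid disc: the clear one (any of the four) 86 to 100 mm below its rim, the three blocked ones 30 to 68 mm below theirs; no pose tells which. Origin: centre of the board's underside, z up
- rim_a (a point): centre of the first tube's rim (top edge, 120 mm above the bench), z up; tubes stand in a row a, b, c, d at 66 mm steps, from the rack's +y end to its -y end
- rim_b (a point): centre of the second tube's rim (top edge, 120 mm above the bench), z up; tubes stand in a row a, b, c, d at 66 mm steps, from the rack's +y end to its -y end
- rim_c (a point): centre of the third tube's rim (top edge, 120 mm above the bench), z up; tubes stand in a row a, b, c, d at 66 mm steps, from the rack's +y end to its -y end
- rim_d (a point): centre of the fourth tube's rim (top edge, 120 mm above the bench), z up; tubes stand in a row a, b, c, d at 66 mm steps, from the rack's +y end to its -y end
- rod_stand: fixed wooden block 90 x 90 x 40 mm with one upright hole of 23 mm, 30 mm deep, in its middle, where the rod stands at the start. Origin: centre of its underside
- dip_rod: loose upright round steel rod, 156 mm long, 0.3 to 0.45 kg: shaft 18 mm thick with a tapered foot, on top a dark cylindrical knob 24 mm across, 26 mm tall (130 to 156 mm above the foot), to be gripped from above. It drops freely in the tubes (3.5 mm clearance all round). Origin: centre of the foot's underside; z runs up the rod
- rod_foot (a point): centre of the rod's foot (lowest point), z up the rod
- rod_knob (a point): middle of the knob, 143 mm above the foot and 13 mm below the rod's top
- collar (a joint): how far the black collar has been slid down the rod (m): 0 = against the knob (its underside then 116 mm above the foot), starts at 0 to 0.006, limit 0.11. A disc 50 mm across, 14 mm tall round the shaft. Sliding it takes about 1.2 N; it stays where it is put but cannot bear the rod's weight, so lift the rod by the knob
- collar_under (a point): centre of the collar's underside, z up the rod; with the rod standing in the clear tube it is at least 10 mm above the rim until pushed. Fingertips straddling the knob can push down on the collar's top, 14 mm higher
- clay_pot: bystander: small clay flower pot, 74 mm across, 65 mm tall, loose; origin at the centre of its underside
- drinking_glass: bystander: clear glass, 78 mm across, 93 mm tall, loose; origin at the centre of its underside
- tape_measure: bystander: yellow tape measure 38 x 82 x 64 mm, loose; origin at the centre of its underside

How it is judged:
On the way:
1. the rod has been lowered past the stopper heights in the clear tube: its foot is more than 80 mm below the rim (((horizontal distance between rod_foot and rim_a below 0.012 m and z of rod_foot in the frame of rim_a below -0.08 m) or (horizontal distance between rod_foot and rim_b below 0.012 m and z of rod_foot in the frame of rim_b below -0.08 m) or (horizontal distance between rod_foot and rim_c below 0.012 m and z of rod_foot in the frame of rim_c below -0.08 m) or (horizontal distance between rod_foot and rim_d below 0.012 m and z of rod_foot in the frame of rim_d below -0.08 m))), for 0.2 s.
At the end, for the whole second after the job is handed in: the rod stands at rest, upright (within 0.15 rad), in the clear tube with its foot more than 80 mm below that rim (free to stand on the bottom) and within 12 mm of the tube's axis, and the underside of the collar is within 4 mm of the rim (((horizontal distance between rod_foot and rim_a below 0.012 m and z of rod_foot in the frame of rim_a below -0.08 m and z of collar_under in the frame of rim_a below 0.004 m) or (horizontal distance between rod_foot and rim_b below 0.012 m and z of rod_foot in the frame of rim_b below -0.08 m and z of collar_under in the frame of rim_b below 0.004 m) or (horizontal distance between rod_foot and rim_c below 0.012 m and z of rod_foot in the frame of rim_c below -0.08 m and z of collar_under in the frame of rim_c below 0.004 m) or (horizontal distance between rod_foot and rim_d below 0.012 m and z of rod_foot in the frame of rim_d below -0.08 m and z of collar_under in the frame of rim_d below 0.004 m)) and linear speed of dip_rod below 0.02 m/s and angle between dip_rod's own z axis and vertical below 0.15 rad); the robot touches nothing.
It fails at once if the clay pot is moved more than 30 mm or tipped over (distance of clay_pot from where it was at the start of the episode above 0.03 m or angle between clay_pot's own z axis and vertical above 0.5 rad).
It fails at once if the drinking glass is moved more than 30 mm or tipped over (distance of drinking_glass from where it was at the start of the episode above 0.03 m or angle between drinking_glass's own z axis and vertical above 0.5 rad).
It fails at once if the tape measure is moved more than 30 mm or tipped over (distance of tape_measure from where it was at the start of the episode above 0.03 m or angle between tape_measure's own z axis and vertical above 0.5 rad).
It also fails if it takes over 58 s, if anything falls off the work surface, if the arm or the gripper's body presses on something with over 40 N, if the wrist force passes 120 N, or if a joint passes its speed limit or range.

ROBOT

A 6-joint arm with a two-finger parallel gripper is mounted at the origin on a cart in front of the work surface, level with it; the furniture and walls round the work are solid. World frame = base frame: x ahead of the robot, y to its left, z up, the work surface at z = 0. Lengths are in m, angles in rad, forces in N, time in s.
With the tool pointing down it reaches from about 0.4 to 0.825 m from the base axis. Payload 7 kg.
Tool frame: the origin (TCP) lies on the centre line of the jaws, within the pads' length; the fingertips stand arm.tip_reach ahead of it and the grasp point (between the pads) lies 5 mm behind it (arm.tip_reach is the distance from the TCP to the fingertips, in m); z points along the fingers, y is the line along which they close (so a half turn about z gives the same grasp; the last joint's range is limited). The gripper opens to 88 mm and grips with 3 to 60 N. Pads are 19 mm wide; open, the fingers measure 130 mm over their backs; the gripper's body (78 mm by 193 mm) begins 47 mm behind the grasp point.
Start: joints at [-0.863, 0.359, 0.012, 0, -1.224, -0.288], TCP at [0.275, -0.616, 0.212] pointing down, gripper open.
Joint ranges: [-3.07, 3.07], [-1.43, 2.12], [-1.02, 1.25], [-3.03, 1.67], [-3.05, -0], [-3.03, 3.03]. Speed limits (rad/s): [2.39, 2.39, 3.01, 3.14, 3.14, 3.14].

INTERFACE

Orientations are given as [roll, pitch, yaw] about the fixed x, y, z axes, in that order (R = Rz(yaw) Ry(pitch) Rx(roll)).
In Python, from station import status, optics, order, arm gives the robot as it stands. The module is installed in compiled form; this text tells all that it offers.
- The arm moves only by the shell command python3 -m jog 'ROWS' [FORCE]. ROWS is JSON, a list of rows, each a list of 3 entries, a list of its own where there are three numbers: the gripper command: -1 is shut, 1 is fully open, values between are in proportion, then the shift along the tool's x, y, z in mm, then the turn about the tool's z in rad. A call has 1 to 20 rows; each row is the pose to reach, as a shift and turn from the pose commanded when the call began, along the tool's axes at that moment; what a row does not reach only later rows make up. A row lasts 1/8 s, in which the tool goes at most 62.5 mm and 10.7 degrees, less where a joint would pass 70% of its speed; a pose out of reach is approached as far as the arm can. A call with a gripper value outside its range is refused whole. The fingers move at their own pace and stop on an object; FORCE is the grip in N (left out, the last holds). Time passes only in rows, so rows that repeat a pose let the fingers close. It gives the time, the measured TCP pose, the force, the opening and the grip force at its end, in the units of the state.
- status.get_state(): the state, without advancing time (a new reading comes with each control period).
- optics.grab_frame(name): name is "side" or "top" or "wrist"; returns a dict with "color" (480x640x3 uint8, red, green, blue), "mtx" (3x3 intrinsics, pixels), "cam_to_world" (4x4, takes a point from camera to world coordinates). Camera axes: x right, y down, z forward; pixel columns grow to the right and rows downward; lengths in m; the calibration is good to about 2 mm. A picture is of the moment at which its call begins. There is no depth.
- order.job_done(): hands the job in; it is judged then, once.
The state is a dict: "t": time; "q": joint angles; "qd": joint speeds; "joint_efforts": joint torques, N m; "eef_pos": TCP position; "ee_rot": TCP orientation; "force": force on the tool from outside, world axes, zero at the start; "moment": the same for the moment, N m; "width": finger opening in m; "gripper_force": force on a finger pad.
Only numpy, scipy, OpenCV 4.12 (cv2) and the standard library are available. Lean on these libraries where they do the work, as an engineer would, in place of code of your own. Each camera call takes 0.05 s, during which the arm holds its last target. There are 200 camera calls.

## Working session

There is one attempt and no reset: what is moved stays moved. The work goes in short steps, Python scripts to look and compute and a shell command to move; the robot and the scene stay as the last step left them, time stands still between calls to the robot, and variables do not carry over. Pictures are saved under pics/ and viewed, at most 10 in all, crops included, and the job is handed in when it is done.

```bash
mkdir -p pics; python3 - <<'E'
from station import status, optics, arm
import cv2,numpy as np
s=status.get_state();print(s['t'],s['eef_pos'],s['ee_rot'],s['width'],s['force'],arm.tip_reach)
for n in('top','side'):
    f=optics.grab_frame(n);cv2.imwrite(f'pics/{n}0.png',f['color'][:,:,::-1]);np.savez(f'pics/{n}0.npz',**f)
    print(n,f['mtx'].round(1).tolist(),f['cam_to_world'].round(3).tolist())
E
```

```text
0.0 [ 0.27486611 -0.61593571  0.2112986 ] [ 3.13989661e+00 -1.66347499e-04 -2.72193076e+00] 0.08776080131811691 [0.80022876 0.2522007  0.07208172] 0.014
top [[622.0, 0.0, 329.4], [0.0, 622.0, 249.1], [0.0, 0.0, 1.0]] [[0.009, -0.995, 0.097, 0.402], [-1.0, -0.008, 0.013, -0.006], [-0.013, -0.097, -0.995, 1.477], [0.0, 0.0, 0.0, 1.0]]
side [[436.5, 0.0, 318.3], [0.0, 436.5, 235.6], [0.0, 0.0, 1.0]] [[-0.96, -0.119, 0.255, 0.254], [-0.281, 0.461, -0.842, 0.987], [-0.017, -0.879, -0.476, 0.687], [0.0, 0.0, 0.0, 1.0]]
```

View pics/top0.png

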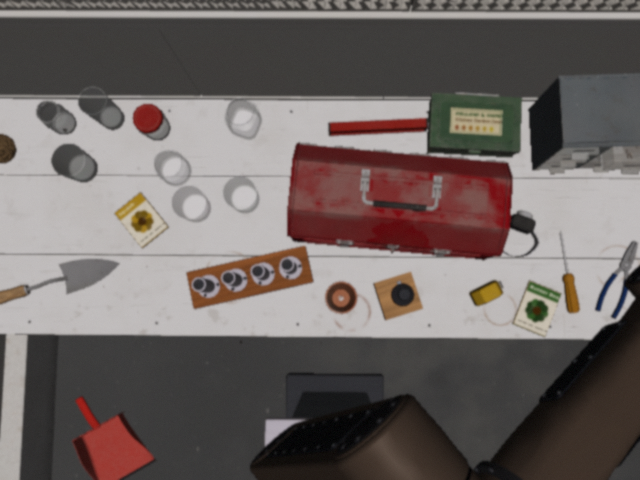

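View pics/side0.png

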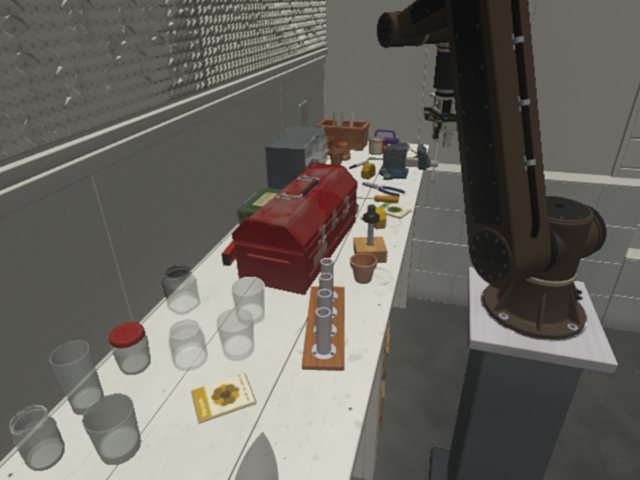

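The top view shows the rack with rims near (205,287), (234,280), (264,272) and (292,267), the rod in its stand at (402,294), the pot at (341,297), the tape at (487,292) and the toolbox above the rack and rod. The side view shows the tubes in the row, the rod with its collar at about (371,213), and the pot between them.

```bash
cat > h.py <<'E'
import numpy as np,cv2
def ray(f,u,v,z):
    K,T=f['mtx'],f['cam_to_world'];d=T[:3,:3]@np.linalg.solve(K,[u,v,1.]);o=T[:3,3]
    return o+d*(z-o[2])/d[2]
def proj(f,p):
    T=f['cam_to_world'];c=f['mtx']@(T[:3,:3].T@(np.array(p)-T[:3,3]));return c[:2]/c[2]
E
python3 - <<'E'
from h import *
f=np.load('pics/top0.npz');c=f['color'];hsv=cv2.cvtColor(c,cv2.COLOR_RGB2HSV)
m=cv2.inRange(hsv,(5,80,60),(22,255,255));m[:240]=0;m[325:]=0
for k in cv2.findContours(m,0,2)[0]:
    if cv2.contourArea(k)>300:
        r=cv2.minAreaRect(k);b=cv2.boxPoints(r);z=.014 if r[0][0]<320 else .04
        print('wood',np.round(r[0],1),cv2.contourArea(k),ray(f,*r[0],z).round(4),[ray(f,*p,z)[:2].round(3).tolist() for p in b])
d=cv2.inRange(c,(0,0,0),(60,60,60));d[:270]=0;d[320:]=0;d[:,:380]=0;d[:,425:]=0
for k in cv2.findContours(d,0,2)[0]:
    if cv2.contourArea(k)>50:
        (u,v),r=cv2.minEnclosingCircle(k);print('dark',u,v,r,ray(f,u,v,.14),ray(f,u,v,.166))
a=cv2.resize(c[235:330,180:320],None,fx=5,fy=5,interpolation=2)
b=cv2.resize(c[255:330,380:440],None,fx=5,fy=5,interpolation=2)
o=np.zeros((600,720,3),np.uint8);o[:,:700][:475]=a[:,:700];
cv2.imwrite('pics/crop1.png',o[:475,:,::-1])
s=np.load('pics/side0.npz')
for p in[(320,285),(358,170)]:pass
# toolbox height: front top edge via two views
E
```

```text
wood [341. 297.] 700.0 [ 0.4311 -0.0144  0.04  ] [[0.431, 0.034], [0.48, -0.014], [0.432, -0.063], [0.383, -0.015]]
wood [486.3 293.1] 445.5 [ 0.443  -0.3482  0.04  ] [[0.444, -0.309], [0.476, -0.371], [0.442, -0.387], [0.411, -0.326]]
wood [570.5 293. ] 377.0 [ 0.4449 -0.5408  0.04  ] [[0.487, -0.521], [0.492, -0.548], [0.403, -0.56], [0.398, -0.534]]
wood [397.7 295.5] 1391.0 [ 0.4357 -0.1449  0.04  ] [[0.463, -0.089], [0.491, -0.174], [0.408, -0.2], [0.381, -0.116]]
wood [249.1 276.7] 4348.0 [0.4775 0.2023 0.014 ] [[0.487, 0.353], [0.554, 0.073], [0.468, 0.052], [0.402, 0.331]]
dark 402.2250061035156 294.4375 10.787449836730957 [ 0.43575078 -0.14482478  0.14      ] [ 0.43509818 -0.14212139  0.166     ]
```

View pics/crop1.png

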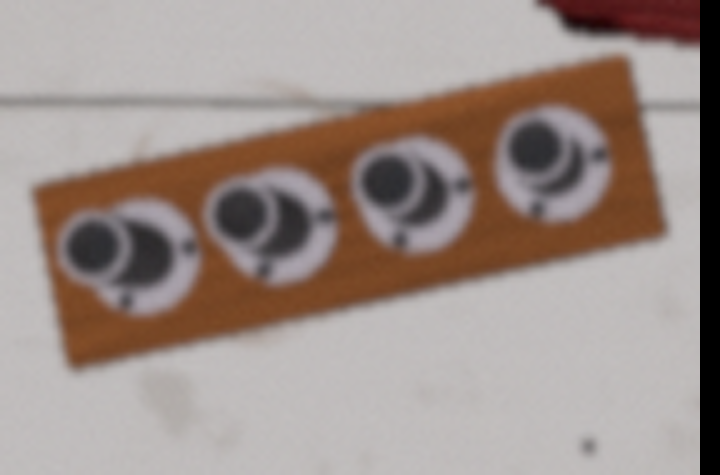

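The crop shows the rim centres at full-frame pixels a (199,284.6), b (228,277.6), c (257.4,271.4) and d (287.4,265). The toolbox corner is close to tube d.

```bash
python3 - <<'E'
from h import *
f=np.load('pics/top0.npz');s=np.load('pics/side0.npz')
for n,u,v in[('a',199,284.6),('b',228,277.6),('c',257.4,271.4),('d',287.4,265)]:print(n,ray(f,u,v,.12).round(4))
C=np.array([.4775,.2023]);y=np.array([-.067,.28]);y/=np.linalg.norm(y)
for k in(.099,.033,-.033,-.099):print((C+k*y).round(4))
def tri(p,q):
    A=[];o=[]
    for F,(u,v) in((f,p),(s,q)):
        a=ray(F,u,v,0);b=ray(F,u,v,.3);d=(b-a)/np.linalg.norm(b-a);P=np.eye(3)-np.outer(d,d);A.append(P);o.append(P@a)
    return np.linalg.solve(sum(A),sum(o)).round(3)
print('handle',tri((403,206),(314,192)),'frontleft lid',tri((290,240),(304,240)))
for z in(0,.1,.2):print(z,ray(f,290,240,z).round(3),ray(f,500,256,z).round(3),ray(f,296,147,z).round(3))
print('knob side', tri((402.2,294.4),(371,213)),tri((402.2,294.4),(371,206)))
E
python3 - <<'E'
import sys;sys.path.insert(0,'.')
import cv2
c=cv2.imread('pics/side0.png')[150:350,220:420]
cv2.imwrite('pics/crop2.png',cv2.resize(c,(600,600),interpolation=2))
E
```

```text
a [0.4539 0.2967 0.12  ]
b [0.4697 0.2335 0.12  ]
c [0.4838 0.1694 0.12  ]
d [0.4984 0.1039 0.12  ]
[0.4545 0.2986]
[0.4698 0.2344]
[0.4852 0.1702]
[0.5005 0.106 ]
handle [ 0.612 -0.143  0.192] frontleft lid [0.554 0.097 0.166]
0 [0.567 0.108 0.   ] [ 0.532 -0.392  0.   ] [0.794 0.097 0.   ]
0.1 [0.556 0.101 0.1  ] [ 0.524 -0.365  0.1  ] [0.767 0.09  0.1  ]
0.2 [0.545 0.093 0.2  ] [ 0.515 -0.339  0.2  ] [0.741 0.083 0.2  ]
knob side [ 0.436 -0.144  0.143] [ 0.436 -0.142  0.166]
```

View pics/crop2.png

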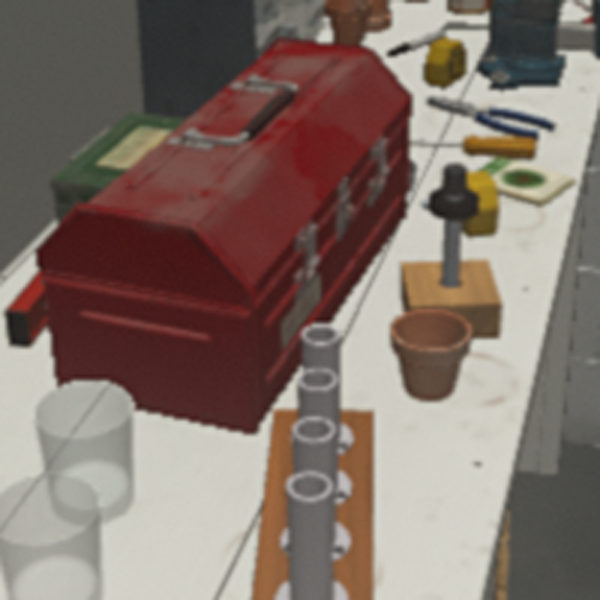

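The toolbox lid's lower edge is about 0.12–0.17 m high at x≈0.55. The gripper body stays at or above 0.2 m there, so it clears. Next I work out the tool shifts to the rod.

```bash
cat >> h.py <<'E'
def shift(p):
    from station import status
    from scipy.spatial.transform import Rotation as R
    s=status.get_state();r=R.from_euler('xyz',s['ee_rot'])
    print('t',round(s['t'],2),'pos',np.round(s['eef_pos'],4),'rpy',np.round(s['ee_rot'],3),'F',np.round(s['force'],2),'w',round(s['width'],4),'| shift mm',(r.inv().apply(np.array(p)-s['eef_pos'])*1e3).round(1))
E
python3 -c "
from h import *
shift([.436,-.145,.23])"
```

```text
t 0.1 pos [ 0.2749 -0.616   0.2114] rpy [ 3.14  -0.    -2.722] F [0.79 0.22 0.36] w 0.0876 | shift mm [-339.   364.5  -18.1]
```

```bash
python3 -m jog '[[1,[-34,36,-18],0.02],[1,[-75,80,-18],0.06],[1,[-115,124,-18],0.1],[1,[-155,167,-18],0.14],[1,[-196,211,-18],0.18],[1,[-237,255,-18],0.18],[1,[-278,299,-18],0.18],[1,[-310,333,-18],0.18],[1,[-339,364,-18],0.18],[1,[-339,364,-18],0.18],[1,[-339,364,-18],0.18],[1,[-339,364,-18],0.18]]' 25
python3 - <<'E'
from h import *
from station import optics
f=optics.grab_frame('wrist');cv2.imwrite('pics/w1.png',f['color'][:,:,::-1]);np.savez('pics/w1.npz',**f)
print(f['cam_to_world'].round(3).tolist(),proj(f,[.436,-.145,.166]),proj(f,[.436,-.145,.04]))
shift([.436,-.145,.157])
E
```

```text
t: 1.6
eef_pos: [0.4359, -0.1466, 0.2301]
ee_rot: [3.142, -0.0, -2.903]
force: [-0.0, -0.6, 0.4]
width: 0.0876
gripper_force: 0.0
[[-0.236, 0.942, 0.237, 0.374], [0.972, 0.229, 0.058, -0.162], [0.0, 0.244, -0.97, 0.404], [0.0, 0.0, 0.0, 1.0]] [324.7582608  244.84005164] [323.61161828 212.41014289]
t 1.65 pos [ 0.4359 -0.1467  0.2301] rpy [ 3.142 -0.    -2.903] F [-0.43  0.33  0.34] w 0.0878 | shift mm [-0.5  1.6 73.1]
```

View pics/w1.png

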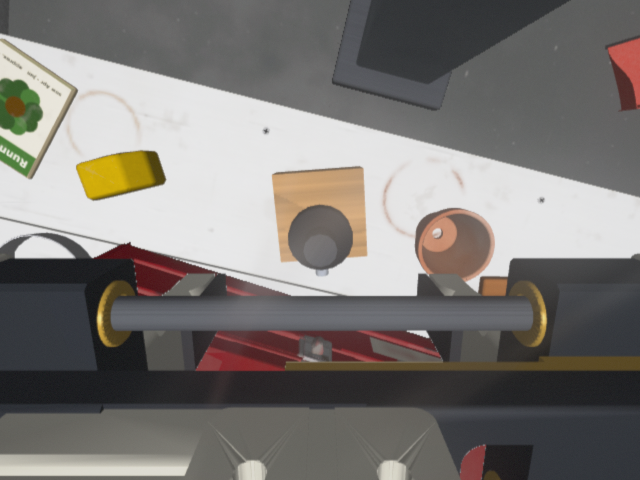

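The wrist view shows the collar disc around (320,237), the knob top around (320,251), the stand behind them and the pot well to the right. I convert these to positions.

```bash
python3 - <<'E'
from h import *
f=np.load('pics/w1.npz');c=f['color']
m=cv2.inRange(c,(0,0,0),(75,75,75))[195:275,280:360]
k=max(cv2.findContours(m,0,2)[0],key=cv2.contourArea);(u,v),r=cv2.minEnclosingCircle(k);u+=280;v+=195
print(u,v,r,ray(f,u,v,.138),ray(f,320,251,.166),f['mtx'][0,0])
E
```

```text
Traceback (most recent call last):
ValueError: max() iterable argument is empty
```

```bash
python3 - <<'E'
from h import *
f=np.load('pics/w1.npz');c=f['color']
print(c[225,320],c[251,320],c[225,290])
g=c.max(2)[195:270,280:360];m=(g<115).astype(np.uint8)*255
k=max(cv2.findContours(m,0,2)[0],key=cv2.contourArea);(u,v),r=cv2.minEnclosingCircle(k);u+=280;v+=195
print(u,v,r,ray(f,u,v,.138),ray(f,320,251,.166),f['mtx'][0,0])
E
```

```text
[107 100  96] [113 110 111] [155 129 103]
320.13289642333984 236.84095764160156 32.213294982910156 [ 0.43803455 -0.14780172  0.138     ] [ 0.44094839 -0.14710039  0.166     ] 366.0560671134503
```

```bash
python3 -m jog '[[1,[-2,0,30],0],[1,[-2,0,60],0],[1,[-2,0,73],0],[1,[-2,0,73],0],[-1,[-2,0,73],0],[-1,[-2,0,73],0],[-1,[-2,0,73],0],[-1,[-2,0,73],0],[-1,[-2,0,73],0],[-1,[-2,0,73],0]]' 25; python3 -m jog '[[-1,[0,0,-2],0],[-1,[0,0,-10],0],[-1,[0,0,-30],0],[-1,[0,0,-60],0],[-1,[0,0,-95],0],[-1,[0,0,-130],0],[-1,[0,0,-135],0],[-1,[0,0,-135],0],[-1,[0,0,-135],0]]' 
python3 - <<'E'
from h import *
from station import optics
f=optics.grab_frame('side');cv2.imwrite('pics/s2.png',f['color'][100:340,240:560,::-1].repeat(2,0).repeat(2,1))
g=optics.grab_frame('top');np.savez('pics/t2.npz',**g)
shift([.4992,.105,.285])
E
```

```text
t: 2.9
eef_pos: [0.4382, -0.1453, 0.1572]
ee_rot: [3.142, -0.0, -2.902]
force: [1.0, -0.3, -0.1]
width: 0.0328
gripper_force: 0.0
t: 4.03
eef_pos: [0.4377, -0.1453, 0.2913]
ee_rot: [3.141, -0.002, -2.902]
force: [-1.0, -0.8, -0.9]
width: 0.0007
gripper_force: 0.0
t 4.12 pos [ 0.4378 -0.1453  0.2914] rpy [ 3.141e+00 -2.000e-03 -2.902e+00] F [-0.05  0.58 -0.16] w 0.0003 | shift mm [-119.1  228.6    6.3]
```

View pics/s2.png

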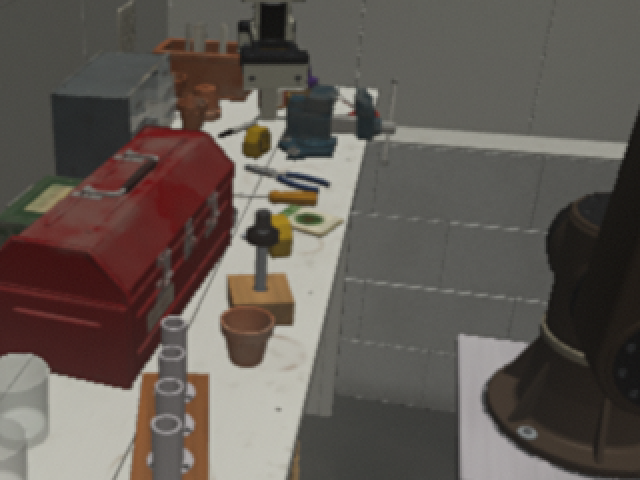

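The side view shows the rod still standing in its stand. I lifted before the jaws had closed on the knob, so I repeat the grasp with a longer closing time.

```bash
python3 -m jog '[[0.2,[0,0,0],0],[0.2,[0,0,0],0],[0.2,[0,0,0],0],[0.2,[0,0,0],0],[0.2,[0,0,0],0],[0.2,[0,0,0],0],[0.2,[0,0,40],0],[0.2,[0,0,80],0],[0.2,[0,0,115],0],[0.2,[0,0,134],0],[0.2,[0,0,134],0],[0.2,[0,0,134],0],[-1,[0,0,134],0],[-1,[0,0,134],0],[-1,[0,0,134],0],[-1,[0,0,134],0],[-1,[0,0,134],0],[-1,[0,0,134],0]]' 25
```

```text
t: 6.38
eef_pos: [0.4382, -0.1453, 0.1582]
ee_rot: [3.142, -0.0, -2.902]
force: [0.3, 0.4, 0.4]
width: 0.0015
gripper_force: 0.0
```

```bash
python3 - <<'E'
from h import *
from station import optics
f=optics.grab_frame('wrist');g=optics.grab_frame('side')
cv2.imwrite('pics/w3.png',np.hstack([f['color'][100:400,120:520],g['color'][180:280,320:453].repeat(3,0).repeat(3,1)])[:,:,::-1])
E
```

```text
(no output)
```

View pics/w3.png

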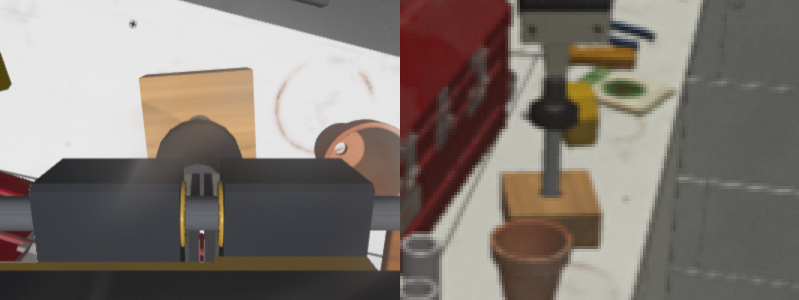

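```bash
python3 - <<'E'
from h import *
from station import optics
f=optics.grab_frame('wrist')
for p in([.4382,-.1453,.144],[.436,-.145,.166],[.436,-.145,.138],[.436,-.145,.04]):print(proj(f,p))
c=f['color'][190:310,250:390];c=np.clip(c.astype(float)*1.5,0,255).astype(np.uint8)
g=optics.grab_frame('side')['color'][175:255,340:400]
cv2.imwrite('pics/w4.png',np.hstack([cv2.resize(c,(560,480),interpolation=2),cv2.resize(g,(240,480),interpolation=2)])[:,:,::-1])
E
```

```text
[322.93040676 267.85499057]
[324.81934659 278.42502429]
[324.35158181 260.85795037]
[323.38475229 224.54832174]
```

View pics/w4.png

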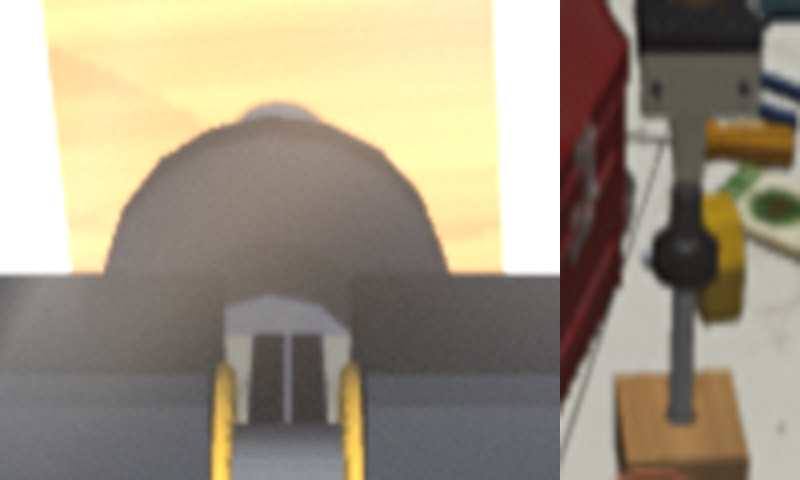

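The fingers are fully closed, and both views put their tips right at the knob's top (z≈0.166). They seem to end higher than the figures suggest. I feel for the knob's top gently.

```bash
for i in 1 2 3; do python3 -m jog '[[-1,[0,0,1.5],0],[-1,[0,0,1.5],0]]' | egrep 'pos|^force' ; done
```

```text
eef_pos: [0.4381, -0.1453, 0.1566]
force: [-0.1, 0.1, 0.3]
eef_pos: [0.4381, -0.1453, 0.1551]
force: [-0.2, -0.1, -0.3]
eef_pos: [0.4382, -0.1453, 0.1536]
force: [0.5, 0.2, -0.3]
```

```bash
for i in 1 2 3 4; do python3 -m jog '[[-1,[0,0,2],0],[-1,[0,0,2],0]]' | egrep 'pos|^force' ; done
python3 - <<'E'
from h import *
from station import optics
f=optics.grab_frame('wrist');g=optics.grab_frame('side')
c=f['color'][150:330,220:430];c=np.clip(c.astype(float)*1.5,0,255).astype(np.uint8)
cv2.imwrite('pics/w5.png',np.hstack([cv2.resize(c,(560,480),interpolation=2),cv2.resize(g['color'][175:255,340:380],(240,480),interpolation=2)])[:,:,::-1])
E
```

```text
eef_pos: [0.4386, -0.1454, 0.152]
force: [-0.9, -0.2, 3.1]
eef_pos: [0.4405, -0.1458, 0.1518]
force: [-0.1, 0.4, 12.8]
eef_pos: [0.4424, -0.1461, 0.1517]
force: [-0.5, 0.7, 22.1]
eef_pos: [0.4445, -0.1464, 0.1516]
force: [-0.2, 0.0, 33.8]
```

View pics/w5.png

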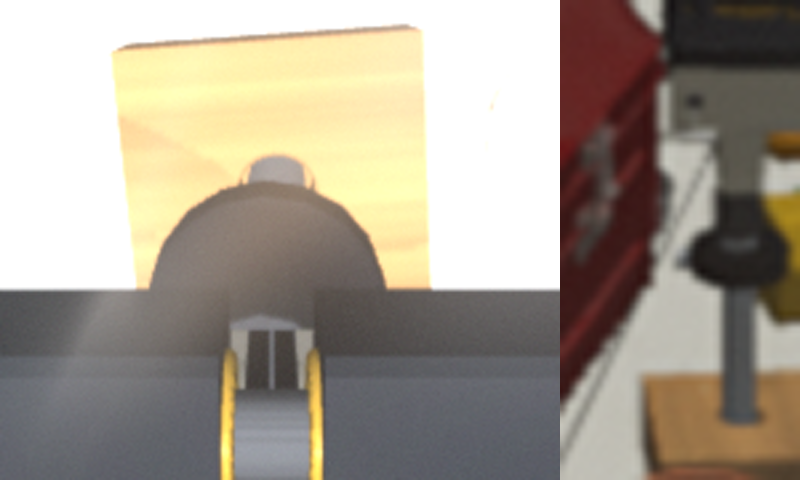

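Contact came at TCP z=0.152, with the fingertips on the knob's top at 0.166. So the tips end about 14 mm behind the reported TCP rather than ahead of it. The spacing of the open jaws in the first wrist picture gives the same offset. I regrasp with TCP z≈0.131.

```bash
python3 -m jog '[[-1,[0,0,-20],0],[0.6,[0,0,-45],0],[0.6,[0,0,-45],0],[0.6,[0,0,-45],0],[0.6,[0,0,-45],0],[0.6,[0,0,-45],0],[0.6,[0,0,-45],0],[0.6,[0,0,-45],0],[0.6,[0,0,-45],0],[0.6,[0,0,-10],0],[0.6,[0,0,5],0],[0.6,[0,0,14],0],[0.6,[0,0,14],0],[0.6,[0,0,14],0]]' 25 ; python3 -m jog '[[-1,[0,0,0],0],[-1,[0,0,0],0],[-1,[0,0,0],0],[-1,[0,0,0],0],[-1,[0,0,0],0],[-1,[0,0,0],0],[-1,[0,0,0],0],[-1,[0,0,0],0]]'
```

```text
t: 10.18
eef_pos: [0.4388, -0.1454, 0.1324]
ee_rot: [-3.141, 0.001, -2.902]
force: [0.4, -0.8, 0.2]
width: 0.07
gripper_force: 0.0
t: 11.18
eef_pos: [0.4382, -0.1454, 0.1317]
ee_rot: [-3.142, -0.0, -2.902]
force: [0.5, -0.7, -0.3]
width: 0.0209
gripper_force: 24.4
```

```bash
python3 -m jog '[[-1,[0,0,-3],0],[-1,[0,0,-10],0],[-1,[0,0,-30],0],[-1,[0,0,-60],0],[-1,[0,0,-90],0],[-1,[0,0,-120],0],[-1,[0,0,-135],0],[-1,[0,0,-135],0],[-1,[0,0,-135],0]]'
python3 - <<'E'
from h import *
from station import optics
f=optics.grab_frame('wrist');g=optics.grab_frame('side')
np.savez('pics/s6.npz',**g)
c=f['color'][150:330,220:430];c=np.clip(c.astype(float)*1.5,0,255).astype(np.uint8)
cv2.imwrite('pics/w6.png',np.hstack([cv2.resize(c,(400,480),interpolation=2),cv2.resize(g['color'][130:270,310:427],(400,480),interpolation=2)])[:,:,::-1])
p=np.array([.438,-.1453,.2667])
for dz in(.014,.0,-.014,.009-.152,-.02):print(dz,proj(g,p+[0,0,dz]).round(1),proj(f,p+[0,0,dz]).round(1))
shift([.4992,.105,.27])
E
```

```text
t: 12.3
eef_pos: [0.4375, -0.1452, 0.2654]
ee_rot: [3.141, -0.002, -2.902]
force: [0.5, -0.5, -4.3]
width: 0.0212
gripper_force: 24.3
0.014 [372.3 167.3] [322.6 289.2]
0.0 [372.1 172.1] [322.4 278.7]
-0.014 [371.9 176.9] [322.3 269.7]
-0.143 [370.  218.8] [321.8 222.2]
-0.02 [371.8 179. ] [322.3 266.2]
t 12.4 pos [ 0.4376 -0.1453  0.2655] rpy [ 3.141e+00 -2.000e-03 -2.902e+00] F [ 0.3  -0.04 -4.13] w 0.0212 | shift mm [-119.3  228.5   -4.6]
```

View pics/w6.png

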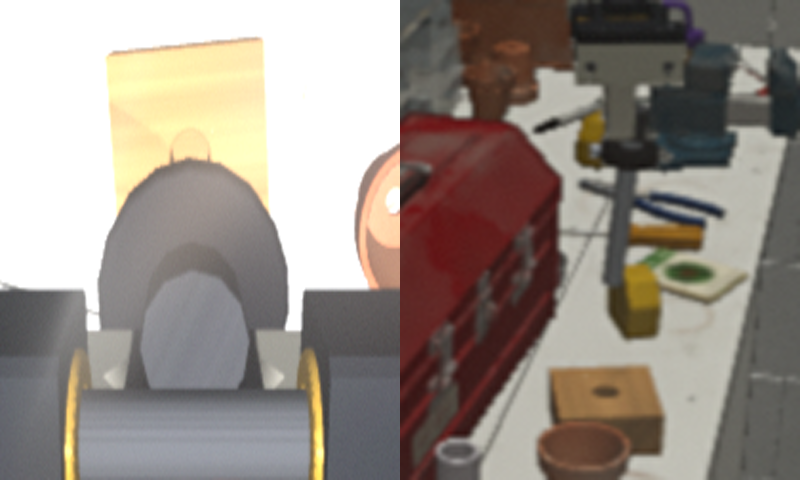

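The rod is lifted, carrying about 4.2 N, but it hangs off-centre and tilted: the collar is at side pixel (377,174) and the foot at (373,212). I quantify that before going on.

```bash
python3 - <<'E'
from h import *
from station import optics,status
f=optics.grab_frame('wrist');s=np.load('pics/s6.npz');np.savez('pics/w6.npz',**f)
def tri(*a):
    A=[];o=[]
    for F,(u,v) in a:
        p=ray(F,u,v,0);b=ray(F,u,v,.3);d=(b-p)/np.linalg.norm(b-p);P=np.eye(3)-np.outer(d,d);A.append(P);o.append(P@p)
    return np.linalg.solve(sum(A),sum(o)).round(4)
print('tcp',status.get_state()['eef_pos'].round(4))
# wrist: collar ellipse centre, knob top centre, foot ; side: collar, foot
W=lambda x,y:(220+x*210/400,150+y*180/480)
S=lambda x,y:(310+(x-400)*117/400,130+y*140/480)
print('collar',W(192,255),S(630,152),tri((f,W(192,255)),(s,S(630,152))))
print('foot  ',W(190,140),S(615,280),tri((f,W(190,140)),(s,S(615,280))))
for z in(.28,.29,.30,.31):print('knobtop',z,ray(f,*W(195,330),z).round(4))
for z in(.25,.26,.27,.28):print('collar',z,ray(f,*W(192,255),z).round(4), ray(s,*S(630,152),z).round(4))
for z in(.12,.13,.14,.15):print('foot',z,ray(f,*W(190,140),z).round(4), ray(s,*S(615,280),z).round(4))
E
```

```text
tcp [ 0.4377 -0.1453  0.2657]
collar (320.8, 245.625) (377.275, 174.33333333333334) [ 0.4237 -0.1498  0.2598]
foot   (319.75, 202.5) (372.8875, 211.66666666666669) [ 0.4252 -0.1514  0.1439]
knobtop 0.28 [ 0.431  -0.1472  0.28  ]
knobtop 0.29 [ 0.4276 -0.1481  0.29  ]
knobtop 0.3 [ 0.4242 -0.149   0.3   ]
knobtop 0.31 [ 0.4208 -0.1498  0.31  ]
collar 0.25 [ 0.426  -0.1492  0.25  ] [ 0.428 -0.176  0.25 ]
collar 0.26 [ 0.4234 -0.1498  0.26  ] [ 0.424  -0.1494  0.26  ]
collar 0.27 [ 0.4208 -0.1505  0.27  ] [ 0.42   -0.1227  0.27  ]
collar 0.28 [ 0.4182 -0.1511  0.28  ] [ 0.416  -0.0961  0.28  ]
foot 0.12 [ 0.4221 -0.1512  0.12  ] [ 0.4396 -0.2029  0.12  ]
foot 0.13 [ 0.4207 -0.1515  0.13  ] [ 0.4363 -0.1819  0.13  ]
foot 0.14 [ 0.4192 -0.1518  0.14  ] [ 0.433  -0.1609  0.14  ]
foot 0.15 [ 0.4178 -0.1521  0.15  ] [ 0.4298 -0.1399  0.15  ]
```

The rod hangs vertically but about 14 mm along tool +x from the pad centre, held on the pad edges. I stand it in tube d with that offset, which also tests the tube, and then regrip it centred. Tube d is at (0.4995, 0.105), so the TCP goes to (0.513, 0.110).

```bash
python3 -m jog '[[-1,[-5,10,0],0],[-1,[-15,28,0],0],[-1,[-29,50,0],0],[-1,[-43,75,0],0],[-1,[-57,100,0],0],[-1,[-72,125,0],0],[-1,[-87,150,0],0],[-1,[-101,175,0],0],[-1,[-113,198,0],0],[-1,[-124,217,0],0],[-1,[-130,226,0],0],[-1,[-133,230,0],0],[-1,[-133,230,0],0],[-1,[-133,230,0],0],[-1,[-133,230,0],0]]'
python3 - <<'E'
from h import *
from station import optics
f=optics.grab_frame('wrist');g=optics.grab_frame('side');t=optics.grab_frame('top')
np.savez('pics/s7.npz',**g);np.savez('pics/w7.npz',**f)
for p in([.4995,.105,.12],[.4995,.105,.144]):print(proj(g,p).round(1),proj(f,p).round(1))
cv2.imwrite('pics/m7.png',np.hstack([cv2.resize(f['color'][100:330,220:420],(400,460),interpolation=2),cv2.resize(g['color'][185:300,280:380],(400,460),interpolation=2)])[:,:,::-1])
shift([.513,.1097,.2657])
E
```

```text
t: 14.32
eef_pos: [0.5127, 0.1092, 0.2669]
ee_rot: [3.142, 0.0, -2.902]
force: [0.6, -0.2, -4.1]
width: 0.0214
gripper_force: 24.3
[326.9 261. ] [321.2 204.8]
[326.8 252.6] [321.2 209.3]
t 14.47 pos [0.5128 0.1094 0.2669] rpy [ 3.142  0.    -2.902] F [ 0.24 -0.41 -3.88] w 0.0213 | shift mm [-0.3  0.2  1.2]
```

View pics/m7.png

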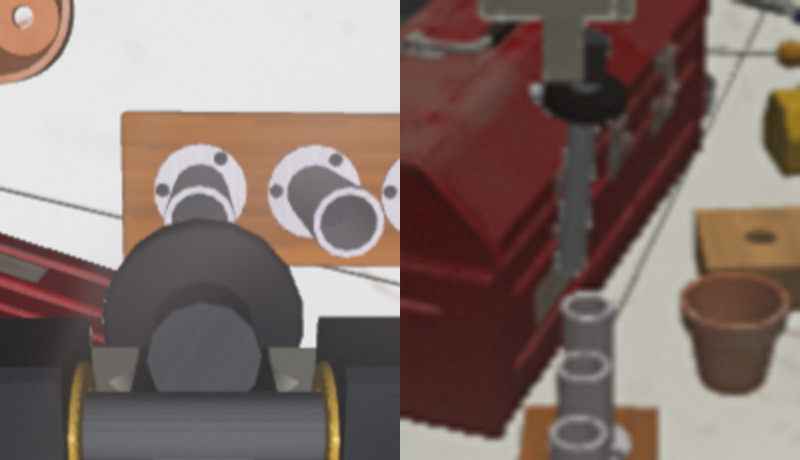

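That was my eleventh picture, one over the limit of ten, so I work by numbers only from here. It shows rim d at side pixel (327,261) with the rod's foot at about (322.5,253), so the foot hangs tilted about 10 mm too far in +x. I compute the offset precisely.

```bash
python3 - <<'E'
from h import *
from scipy.spatial.transform import Rotation as R
g=np.load('pics/s7.npz');f=np.load('pics/w7.npz')
T=np.array([.5128,.1094,.2669]);r=R.from_euler('xyz',[3.142,0,-2.902])
def hit(F,u,v,off=-.0014):
    n=r.apply([0,1,0]);a=ray(F,u,v,0);d=ray(F,u,v,.3)-a
    p=a+d*(((T-a)@n+off)/(d@n));return p.round(4),(r.inv().apply(p-T)*1e3).round(1)
print('foot',hit(g,322.5,253.2));print('collar',hit(g,326.2,208.7));print('knobtop',hit(g,329,194))
for z in(.29,.3,.31):p=ray(f,220+205/2,100+345/2,z);print('knobtop wrist',p.round(4),(r.inv().apply(p-T)*1e3).round(1))
p=ray(f,220+203/2,100+270/2,.265);print('collar wrist',p.round(4),(r.inv().apply(p-T)*1e3).round(1))
# rod edges along shaft in side view: row-wise segmentation of grey shaft
c=g['color'].astype(int)
for v in range(216,258,3):
    row=c[v,305:345];sat=row.max(1)-row.min(1);k=np.where((sat<40))[0]+305
    print(v,k.min() if len(k) else None,k.max() if len(k) else None,len(k),end=' | ')
E
```

```text
foot (array([0.5098, 0.1072, 0.1419]), array([  3.4,  -1.4, 125. ]))
collar (array([0.5   , 0.1048, 0.2615]), array([13.5, -1.4,  5.4]))
knobtop (array([0.4936, 0.1033, 0.2983]), array([ 20.1,  -1.4, -31.4]))
knobtop wrist [0.5026 0.1064 0.29  ] [ 10.6  -0.5 -23.1]
knobtop wrist [0.4992 0.1055 0.3   ] [ 14.1  -0.6 -33.1]
knobtop wrist [0.4958 0.1046 0.31  ] [ 17.7  -0.6 -43.1]
collar wrist [0.4922 0.1034 0.265 ] [21.4 -0.9  1.9]
216 322 344 21 | 219 322 344 21 | 222 321 344 22 | 225 320 344 25 | 228 319 341 21 | 231 317 344 20 | 234 315 344 24 | 237 313 344 25 | 240 310 344 28 | 243 307 344 29 | 246 306 344 27 | 249 309 344 29 | 252 307 344 31 | 255 305 344 33 |
```

```bash
python3 -m jog '[[-1,[4,0,0],0],[-1,[8,0,0],0],[-1,[10,0,0],0],[-1,[10,0,0],0],[-1,[10,0,8],0],[-1,[10,0,16],0],[-1,[10,0,24],0],[-1,[10,0,29],0],[-1,[10,0,34],0],[-1,[10,0,34],0]]'; python3 -m jog '[[-1,[0,0,4],0],[-1,[0,0,8],0],[-1,[0,0,12],0],[-1,[0,0,12],0]]'
```

```text
t: 15.72
eef_pos: [0.5029, 0.1072, 0.2324]
ee_rot: [-3.141, -0.001, -2.902]
force: [-1.3, 0.2, -4.4]
width: 0.0212
gripper_force: 24.3
t: 16.23
eef_pos: [0.5029, 0.1072, 0.2204]
ee_rot: [-3.141, -0.001, -2.902]
force: [0.7, -0.2, -3.0]
width: 0.0214
gripper_force: 24.3
```

```bash
for i in 1; do python3 -m jog '[[-1,[0,0,4],0],[-1,[0,0,8],0],[-1,[0,0,8],0]]' | egrep '^t|pos|^force|width'; python3 -m jog '[[-1,[0,0,4],0],[-1,[0,0,8],0],[-1,[0,0,8],0]]' | egrep 'pos|^force|width';done
```

```text
t: 16.6
eef_pos: [0.5028, 0.1072, 0.2123]
force: [0.2, 0.2, -4.3]
width: 0.021
eef_pos: [0.5028, 0.1072, 0.2043]
force: [0.1, 0.7, -3.4]
width: 0.021
```

```bash
python3 -m jog '[[-1,[0,0,4],0],[-1,[0,0,8],0],[-1,[0,0,8],0]]' | egrep '^t|pos|^force|width'; python3 -m jog '[[-1,[0,0,4],0],[-1,[0,0,8],0],[-1,[0,0,8],0]]' | egrep 'pos|^force|width'
```

```text
t: 17.35
eef_pos: [0.5028, 0.1071, 0.1963]
force: [0.6, 0.0, -4.5]
width: 0.021
eef_pos: [0.5029, 0.1072, 0.1883]
force: [0.7, -0.4, -3.6]
width: 0.0212
```

```bash
python3 - <<'E'
from h import *
shift([0,0,0])
E
```

```text
t 17.73 pos [0.5029 0.1072 0.1883] rpy [-3.141e+00 -1.000e-03 -2.902e+00] F [ 0.71 -0.4  -3.6 ] w 0.0212 | shift mm [513.9  15.3 188.7]
```

```bash
python3 -m jog '[[-1,[0,0,4],0],[-1,[0,0,8],0],[-1,[0,0,8],0]]' | egrep '^t|pos|^force|width'; python3 -m jog '[[-1,[0,0,4],0],[-1,[0,0,8],0],[-1,[0,0,8],0]]' | egrep 'pos|^force|width'
```

```text
t: 18.1
eef_pos: [0.5029, 0.1072, 0.1803]
force: [0.8, -0.5, -4.1]
width: 0.021
eef_pos: [0.5079, 0.1087, 0.1781]
force: [-0.3, -0.1, 22.5]
width: 0.0197
```

Tube d is blocked: contact at TCP z≈0.179 puts the foot about 65 mm below the rim. I release the rod there, rise, and find the collar in the wrist view for a centred regrip.

```bash
python3 -m jog '[[-1,[0,0,-6],0],[0.4,[0,0,-6],0],[0.4,[0,0,-6],0],[0.4,[0,0,-6],0],[0.4,[0,0,-6],0],[0.4,[0,0,-6],0],[0.4,[0,0,-6],0],[0.4,[0,0,-30],0],[0.4,[0,0,-60],0],[0.4,[0,0,-66],0],[0.4,[0,0,-66],0]]'
python3 - <<'E'
from h import *
from station import optics
f=optics.grab_frame('wrist');g=optics.grab_frame('side');np.savez('pics/w8.npz',**f);np.savez('pics/s8.npz',**g)
shift([.4995,.105,.22])
for z in(.212,.186,.172):print(z,proj(f,[.4995,.105,z]).round(1),proj(f,[.4995,.105+.025,z]).round(1),proj(g,[.4995,.105,z]).round(1))
# dark (near black, unsaturated) blobs
for n,F,roi in(('w',f,(150,300,230,420)),('s',g,(190,262,300,360))):
    a=F['color'][roi[0]:roi[1],roi[2]:roi[3]].max(2)
    for th in(60,80,100):
        for k in cv2.findContours((a<th).astype(np.uint8),0,2)[0]:
            if cv2.contourArea(k)>60:print(n,th,cv2.contourArea(k),np.array(cv2.boundingRect(k))+[roi[2],roi[0],0,0])
E
```

```text
t: 19.85
eef_pos: [0.503, 0.1074, 0.2388]
ee_rot: [3.141, 0.0, -2.902]
force: [0.8, -0.4, 1.0]
width: 0.0616
gripper_force: 0.0
t 19.95 pos [0.5026 0.1071 0.2379] rpy [-3.141e+00 -1.000e-03 -2.902e+00] F [ 0.22 -0.28 -0.09] w 0.061 | shift mm [ 3.4 -1.3 17.9]
0.212 [320.2 254.2] [362.4 264. ] [326.6 227.8]
0.186 [320.3 242.6] [358.  251.5] [326.7 237.5]
0.172 [320.3 237.3] [356.  245.8] [326.7 242.6]
w 80 67.0 [276 296  77   4]
w 80 299.5 [389 275  31  24]
w 80 374.0 [230 274  43  26]
w 100 1983.0 [230 268 190  32]
w 100 290.5 [230 249  29  19]
w 100 136.0 [230 236  33  14]
w 100 4294.5 [284 194  75  75]
s 60 280.0 [319 218  36  32]
s 80 1555.5 [300 190  58  72]
s 100 3117.0 [300 190  58  72]
```

```bash
python3 - <<'E'
from h import *
f=np.load('pics/w8.npz');g=np.load('pics/s8.npz')
a=(g['color'].max(2)<60)
for v in range(216,252,3):
    k=np.where(a[v,312:362])[0]+312;print(v,k.min() if len(k) else '',k.max() if len(k) else '',len(k),end=' | ')
w=f['color'][190:272,280:364].max(2);m=(w<100).astype(np.uint8)
k=max(cv2.findContours(m,0,2)[0],key=cv2.contourArea);print()
p=k[:,0]+[280,190];up=p[p[:,1]<240]
(e,ax,an)=cv2.fitEllipse(up.astype(np.float32));print('ell',np.round(e,1),np.round(ax,1))
for z in(.17,.18,.19):print(ray(f,e[0],e[1],z).round(4))
# knob top: edges inside collar
h=f['color'][200:275,321].max(1);print(h.tolist())
E
```

```text
216 337 349 3 | 219 341 353 4 | 222 325 352 3 | 225 336 350 6 | 228 332 347 5 | 231 327 345 13 | 234 315 343 13 | 237 313 341 18 | 240 322 340 14 | 243 314 339 22 | 246 314 339 18 | 249 327 334 8 | 
ell [320.7 230.9] [73.6 74.6]
[0.4955 0.1043 0.17  ]
[0.4933 0.1038 0.18  ]
[0.4911 0.1032 0.19  ]
[96, 97, 97, 97, 97, 97, 98, 97, 98, 98, 100, 99, 99, 96, 91, 89, 91, 99, 108, 107, 108, 107, 106, 108, 108, 109, 110, 109, 110, 110, 109, 109, 107, 110, 105, 108, 108, 108, 107, 108, 109, 108, 109, 109, 109, 108, 108, 109, 109, 108, 108, 106, 107, 110, 108, 109, 108, 100, 89, 90, 89, 89, 89, 88, 86, 87, 85, 84, 91, 138, 188, 195, 197, 199, 199]
```

```bash
python3 - <<'E'
from h import *
f=np.load('pics/w8.npz');c=f['color'].max(2)
r=c[237,290:355];print(r.tolist())
for z in(.2,.206,.212):
    p=ray(f,321,237,z);print(p.round(4));shift(p)
E
```

```text
[94, 93, 94, 93, 93, 96, 94, 96, 96, 96, 96, 95, 107, 108, 106, 108, 109, 109, 108, 108, 108, 107, 109, 109, 110, 109, 109, 110, 109, 108, 110, 108, 108, 109, 108, 109, 109, 108, 109, 109, 108, 109, 108, 110, 109, 108, 107, 108, 108, 106, 105, 103, 95, 90, 90, 93, 91, 89, 89, 90, 90, 90, 87, 88, 87]
[0.4925 0.1038 0.2   ]
t 19.95 pos [0.5026 0.1071 0.2379] rpy [-3.141e+00 -1.000e-03 -2.902e+00] F [ 0.22 -0.28 -0.09] w 0.061 | shift mm [10.6 -0.8 37.9]
[0.491  0.1034 0.206 ]
t 19.95 pos [0.5026 0.1071 0.2379] rpy [-3.141e+00 -1.000e-03 -2.902e+00] F [ 0.22 -0.28 -0.09] w 0.061 | shift mm [12.  -0.8 31.9]
[0.4896 0.1031 0.212 ]
t 19.95 pos [0.5026 0.1071 0.2379] rpy [-3.141e+00 -1.000e-03 -2.902e+00] F [ 0.22 -0.28 -0.09] w 0.061 | shift mm [13.5 -0.8 25.9]
```

The knob leans about 11 mm toward the robot. I regrip it centred there, then stand the rod upright within the tube before lifting.

```bash
python3 -m jog '[[0.4,[6,-1,0],0],[0.4,[12,-1,0],0],[0.4,[12,-1,0],0],[0.4,[12,-1,25],0],[0.4,[12,-1,45],0],[0.4,[12,-1,59],0],[0.4,[12,-1,59],0],[-1,[12,-1,59],0],[-1,[12,-1,59],0],[-1,[12,-1,59],0],[-1,[12,-1,59],0],[-1,[12,-1,59],0],[-1,[12,-1,59],0],[-1,[12,-1,59],0]]' 25
```

```text
t: 21.7
eef_pos: [0.4918, 0.1035, 0.1799]
ee_rot: [-3.142, 0.0, -2.902]
force: [-0.4, -0.8, 1.3]
width: 0.0236
gripper_force: 25.0
```

```bash
python3 -m jog '[[-1,[-3,0,-1],0],[-1,[-6,0,-1],0],[-1,[-9,0,-1],0],[-1,[-10,0,-1],0],[-1,[-10,0,-1],0]]'
```

```text
t: 22.32
eef_pos: [0.5013, 0.1058, 0.1806]
ee_rot: [-3.141, -0.0, -2.902]
force: [-0.6, -1.5, -0.5]
width: 0.0233
gripper_force: 25.0
```

```bash
python3 -m jog '[[-1,[0,0,-10],0],[-1,[0,0,-35],0],[-1,[0,0,-60],0],[-1,[0,0,-80],0],[-1,[0,0,-82],0],[-1,[0,0,-82],0],[-1,[0,0,-82],0]]'
python3 - <<'E'
from h import *
from station import optics
g=optics.grab_frame('side');np.savez('pics/s9.npz',**g)
T=np.array([.5013,.1058,.262])
for dz in(-.125,-.11,-.09,-.06,-.03):print(dz,proj(g,T+[0,0,dz]).round(1),end=' ')
print('rim',proj(g,[.4995,.105,.12]).round(1))
c=g['color'].astype(int)
for v in range(212,262,3):
    row=c[v,310:345];rg=row[:,0]-row[:,2]
    k=np.where((rg<25)&(row.max(1)>50))[0]+310;k=k[k<340]
    print(v,k.tolist())
shift([0,0,0])
E
```

```text
t: 23.2
eef_pos: [0.5009, 0.1057, 0.2618]
ee_rot: [-3.141, -0.002, -2.902]
force: [-0.8, 0.5, -3.8]
width: 0.0234
gripper_force: 25.0
-0.125 [326.  255.1] -0.11 [326.  249.8] -0.09 [325.9 242.6] -0.06 [325.8 231.6] -0.03 [325.7 220.3] rim [326.9 261. ]
212 [314, 315, 316]
215 [318]
218 [323, 324, 325, 326, 329, 330, 333, 334, 335, 336]
221 [323, 324, 325, 326, 327, 328, 329, 330, 332, 333, 334, 335, 336]
224 [323, 324, 325, 326, 327, 328, 329, 332, 333, 334, 335, 336]
227 [321, 322, 323, 324, 325, 326, 327, 328, 329, 333, 334, 335]
230 [319, 320, 321, 322, 323, 324, 325, 326, 327, 328, 329]
233 [321, 322, 323, 324, 325, 326, 327, 328, 329]
236 [321, 322, 323, 324, 325, 326, 327, 328]
239 [320, 321, 322, 323, 324, 325, 326, 327, 328]
242 [319, 320, 321, 322, 323, 324, 325, 326, 327, 328]
245 [320, 321, 322, 323, 324, 325, 326, 327, 328, 337, 338, 339]
248 [319, 320, 321, 322, 323, 324, 325, 326, 327, 336, 337, 338, 339]
251 [318, 319, 320, 321, 322, 323, 324, 325, 326, 327, 333, 334, 335, 336, 337, 338, 339]
254 [316, 317, 318, 319, 320, 321, 322, 323, 324, 325, 326, 327, 331, 332, 333, 334, 335, 336, 337, 338, 339]
257 [314, 315, 316, 317, 318, 319, 320, 325, 326, 327, 328, 329, 330, 331, 332, 333, 334, 335, 336, 337, 338, 339]
260 [313, 314, 315, 316, 317, 318, 321, 322, 323, 324, 325, 326, 327, 328, 329, 330, 331, 332, 333, 334, 335, 336, 337, 338, 339]
t 23.25 pos [0.501  0.1057 0.2618] rpy [-3.141e+00 -2.000e-03 -2.902e+00] F [-0.6   0.18 -2.78] w 0.0231 | shift mm [511.3  16.4 262.6]
```

```bash
python3 -m jog '[[-1,[3,15,0],0],[-1,[6,40,0],0],[-1,[9,60,0],0],[-1,[9,66,0],0],[-1,[9,66,0],0],[-1,[9,66,8],0],[-1,[9,66,16],0],[-1,[9,66,22],0],[-1,[9,66,26],0],[-1,[9,66,30],0],[-1,[9,66,34],0],[-1,[9,66,34],0]]';  python3 -m jog '[[-1,[0,0,4],0],[-1,[0,0,8],0],[-1,[0,0,8],0]]'
```

```text
t: 24.75
eef_pos: [0.4768, 0.1677, 0.2285]
ee_rot: [-3.141, -0.001, -2.902]
force: [-0.1, 0.5, -4.3]
width: 0.0233
gripper_force: 25.0
t: 25.12
eef_pos: [0.4768, 0.1677, 0.2204]
ee_rot: [-3.141, -0.001, -2.902]
force: [-0.1, -1.2, -3.8]
width: 0.0232
gripper_force: 25.0
```

```bash
for i in 1; do python3 -m jog '[[-1,[-1,0,4],0],[-1,[-2,0,8],0],[-1,[-2,0,8],0]]' | egrep 'pos|^force'; python3 -m jog '[[-1,[-1,0,4],0],[-1,[-2,0,8],0],[-1,[-2,0,8],0]]' | egrep 'pos|^force';python3 -m jog '[[-1,[-1,0,4],0],[-1,[-2,0,8],0],[-1,[-2,0,8],0]]' | egrep '^t|pos|^force'; done
```

```text
eef_pos: [0.4788, 0.1681, 0.2123]
force: [0.6, 0.1, -4.8]
eef_pos: [0.4807, 0.1686, 0.2043]
force: [0.2, 0.8, -4.5]
t: 26.25
eef_pos: [0.4826, 0.1691, 0.1963]
force: [0.4, 0.2, -3.8]
```

```bash
for i in 1; do python3 -m jog '[[-1,[-1,0,4],0],[-1,[-2,0,8],0],[-1,[-2,0,8],0]]' | egrep 'pos|^force'; python3 -m jog '[[-1,[0,0,4],0],[-1,[0,0,7],0],[-1,[0,0,7],0]]' | egrep '^t|pos|^force'; done
```

```text
eef_pos: [0.4845, 0.1695, 0.1882]
force: [-0.2, 0.3, -4.0]
t: 27.0
eef_pos: [0.488, 0.1709, 0.1857]
force: [-0.7, -0.3, 16.0]
```

Tube c is blocked too, at about 58 mm. On to b.

```bash
python3 -m jog '[[-1,[0,0,-15],0],[-1,[0,0,-40],0],[-1,[0,0,-65],0],[-1,[0,0,-81],0],[-1,[0,0,-81],0],[-1,[0,15,-81],0],[-1,[1,40,-81],0],[-1,[2,60,-81],0],[-1,[2,66,-81],0],[-1,[2,66,-81],0],[-1,[2,66,-81],0]]'
python3 - <<'E'
from h import *
from station import optics,status
g=optics.grab_frame('side');np.savez('pics/s10.npz',**g)
T=status.get_state()['eef_pos']
for dz in(-.125,-.11,-.09,-.06,-.03):print(dz,proj(g,T+[0,0,dz]).round(1),end=' ')
print('rim',proj(g,[.4697,.234,.12]).round(1))
s=np.load('pics/s0.npz') if 0 else np.load('pics/side0.npz')
d=np.abs(g['color'].astype(int)-s['color'].astype(int)).sum(2)
v0=int(proj(g,T+[0,0,-.03])[1]);v1=int(proj(g,T+[0,0,-.125])[1])
for v in range(v0,v1+8,4):
    k=np.where(d[v,300:350]>45)[0]+300;print(v,k.tolist())
shift([0,0,0])
E
```

```text
t: 28.38
eef_pos: [0.4671, 0.2331, 0.2626]
ee_rot: [-3.141, -0.0, -2.902]
force: [0.2, 0.1, -3.8]
width: 0.0234
gripper_force: 25.0
-0.125 [325.6 286. ] -0.11 [325.6 280.3] -0.09 [325.5 272.5] -0.06 [325.4 260.6] -0.03 [325.2 248.2] rim [324.5 292.7]
248 [327, 328, 329, 330]
252 [322, 325, 326, 327, 328, 329, 330]
256 [322, 323, 324, 325, 326, 327, 328, 329, 330]
260 [321, 322, 323, 324, 325, 326, 327, 328, 329, 330]
264 [321, 322, 323, 324, 325, 326, 327, 328, 329, 330]
268 [322, 323, 324, 325, 326, 327, 328, 329, 348]
272 [321, 322, 323, 324, 325, 326, 327, 328, 329]
276 [321, 322, 323, 324, 325, 326, 327, 328]
280 [320, 321, 322, 323, 324, 325, 326, 327, 328, 329, 336]
284 [322, 323, 324, 325, 326, 327, 328, 343]
288 []
292 []
t 28.43 pos [0.4671 0.2329 0.2627] rpy [-3.141 -0.    -2.902] F [ 0.02 -1.07 -4.09] w 0.0231 | shift mm [ 509.  -115.5  262.8]
```

The foot is at column ~325 against rim column 324.5, and the rod is upright. I lower it into b.

```bash
python3 -m jog '[[-1,[0,0,8],0],[-1,[0,0,16],0],[-1,[0,0,22],0],[-1,[0,0,26],0],[-1,[0,0,30],0],[-1,[0,0,34],0],[-1,[0,0,38],0],[-1,[0,0,42],0],[-1,[0,0,42],0]]' | egrep '^t|pos|^force';  python3 -m jog '[[-1,[0,0,4],0],[-1,[0,0,8],0],[-1,[0,0,8],0]]'| egrep '^t|pos|^force'; python3 -m jog '[[-1,[0,0,4],0],[-1,[0,0,8],0],[-1,[0,0,8],0]]'| egrep '^t|pos|^force'
```

```text
t: 29.55
eef_pos: [0.467, 0.2332, 0.2204]
force: [0.0, 1.0, -3.7]
t: 29.92
eef_pos: [0.4669, 0.2332, 0.2123]
force: [0.8, -0.1, -3.8]
t: 30.3
eef_pos: [0.4669, 0.2331, 0.2043]
force: [-0.7, 0.5, -3.1]
```

```bash
for i in 1 2 3; do python3 -m jog '[[-1,[0,0,4],0],[-1,[0,0,8],0],[-1,[0,0,8],0]]'| egrep '^t|pos|^force'; done
```

```text
t: 30.68
eef_pos: [0.4669, 0.2332, 0.1963]
force: [0.5, 0.1, -4.4]
t: 31.05
eef_pos: [0.4669, 0.2332, 0.1883]
force: [0.4, 0.1, -4.6]
t: 31.42
eef_pos: [0.467, 0.2332, 0.1804]
force: [-0.0, 0.2, -4.8]
```

```bash
for i in 1 2 3; do python3 -m jog '[[-1,[0,0,3],0],[-1,[0,0,6],0],[-1,[0,0,6],0]]'| egrep '^t|pos|^force'; done
```

```text
t: 31.8
eef_pos: [0.4671, 0.2333, 0.1745]
force: [0.6, 0.1, -4.0]
t: 32.17
eef_pos: [0.4671, 0.2334, 0.1685]
force: [0.5, 0.5, -4.9]
t: 32.55
eef_pos: [0.4671, 0.2334, 0.1625]
force: [1.4, -0.4, -5.7]
```

Tube b is clear: the foot is about 82 mm down and still free. I go on to the floor.

```bash
for i in 1 2 3; do python3 -m jog '[[-1,[0,0,2],0],[-1,[0,0,4],0],[-1,[0,0,4],0]]'| egrep '^t|pos|^force'; done
```

```text
t: 32.92
eef_pos: [0.4672, 0.2334, 0.1587]
force: [1.9, 0.6, -4.2]
t: 33.3
eef_pos: [0.4672, 0.2334, 0.1546]
force: [2.2, 0.6, -3.4]
t: 33.67
eef_pos: [0.4673, 0.2335, 0.1507]
force: [3.4, 1.0, -3.7]
```

```bash
for i in 1 2; do python3 -m jog '[[-1,[-1,0,2],0],[-1,[-1.5,0,3],0],[-1,[-1.5,0,3],0]]'| egrep '^t|pos|^force'; done
```

```text
t: 34.05
eef_pos: [0.4702, 0.2345, 0.1504]
force: [-0.6, -1.1, 14.3]
t: 34.42
eef_pos: [0.4736, 0.2361, 0.1501]
force: [-1.1, -1.1, 28.8]
```

Bottomed at TCP z≈0.1505, about 94 mm deep. I back off the preload, open just past the knob, and push the collar down in steps while watching the force.

```bash
python3 -m jog '[[-1,[0,0,-6],0],[-1,[0,0,-6],0],[-0.25,[0,0,-6],0],[-0.25,[0,0,-6],0],[-0.25,[0,0,-6],0],[-0.25,[0,0,-6],0]]'; python3 -m jog '[[-0.25,[0,0,3],0],[-0.25,[0,0,6],0],[-0.25,[0,0,8],0],[-0.25,[0,0,8],0]]' | egrep '^t|pos|^force|width'; python3 -m jog '[[-0.25,[0,0,2],0],[-0.25,[0,0,4],0],[-0.25,[0,0,4],0]]' | egrep '^t|pos|^force|width'
```

```text
t: 35.17
eef_pos: [0.47, 0.234, 0.1506]
ee_rot: [-3.141, -0.0, -2.902]
force: [-0.3, 0.1, 0.1]
width: 0.0328
gripper_force: 0.0
t: 35.67
eef_pos: [0.4699, 0.2339, 0.1425]
force: [-0.5, 0.7, -0.6]
width: 0.0331
t: 36.05
eef_pos: [0.47, 0.234, 0.1386]
force: [-0.2, -0.2, 0.3]
width: 0.0328
```

```bash
for i in 1 2 3 4; do python3 -m jog '[[-0.25,[0,0,2],0],[-0.25,[0,0,3.5],0],[-0.25,[0,0,3.5],0]]' | egrep '^t|pos|^force'; done
```

```text
t: 36.42
eef_pos: [0.4699, 0.234, 0.1351]
force: [-0.0, 0.6, -0.8]
t: 36.8
eef_pos: [0.4699, 0.234, 0.1316]
force: [0.3, -0.3, -0.9]
t: 37.17
eef_pos: [0.4699, 0.234, 0.128]
force: [0.5, 1.1, 0.4]
t: 37.55
eef_pos: [0.4699, 0.234, 0.1246]
force: [0.5, 0.5, 0.2]
```

```bash
for i in 1 2 3; do python3 -m jog '[[-0.25,[0,0,1.5],0],[-0.25,[0,0,2.5],0]]' | egrep '^t|pos|^force'; done
python3 - <<'E'
from h import *
from station import optics
g=optics.grab_frame('side');np.savez('pics/s11.npz',**g)
for z in(.1815,.155,.14,.134,.12,.106):print(z,proj(g,[.4697,.234,z]).round(1))
s=np.load('pics/side0.npz')
a=g['color'].max(2)
for v in range(258,306,2):
    k=np.where(a[v,300:350]<60)[0]+300;print(v,len(k),(k.min(),k.max()) if len(k) else '',end=' | ')
E
```

```text
t: 37.8
eef_pos: [0.4701, 0.2341, 0.1222]
force: [0.0, 0.3, 0.5]
t: 38.05
eef_pos: [0.4701, 0.2341, 0.12]
force: [-4.6, -0.8, 9.8]
t: 38.3
eef_pos: [0.4702, 0.2341, 0.1198]
force: [-12.9, -3.5, 30.2]
0.1815 [324.2 269.1]
0.155 [324.3 279.5]
0.14 [324.4 285.2]
0.134 [324.4 287.5]
0.12 [324.5 292.7]
0.106 [324.5 297.9]
258 27 (np.int64(306), np.int64(338)) | 260 36 (np.int64(306), np.int64(341)) | 262 36 (np.int64(306), np.int64(341)) | 264 39 (np.int64(304), np.int64(342)) | 266 39 (np.int64(304), np.int64(342)) | 268 40 (np.int64(303), np.int64(342)) | 270 40 (np.int64(303), np.int64(342)) | 272 40 (np.int64(303), np.int64(342)) | 274 14 (np.int64(316), np.int64(341)) | 276 0  | 278 0  | 280 3 (np.int64(308), np.int64(338)) | 282 0  | 284 0  | 286 0  | 288 9 (np.int64(314), np.int64(334)) | 290 9 (np.int64(314), np.int64(334)) | 292 9 (np.int64(313), np.int64(333)) | 294 8 (np.int64(314), np.int64(333)) | 296 11 (np.int64(316), np.int64(331)) | 298 9 (np.int64(319), np.int64(327)) | 300 0  | 302 0  | 304 0  |
```

Contact came exactly at TCP z=0.120, so the tips are at 0.134 with the collar seated on the rim, and the side view shows the black disc at rim level (rows 288–298). I retreat.

```bash
python3 -m jog '[[-0.25,[0,0,-3],0],[-0.25,[0,0,-8],0],[0,[0,0,-8],0],[0,[0,0,-8],0],[0,[0,0,-8],0],[0,[0,0,-30],0],[0,[0,0,-70],0],[0,[0,0,-120],0],[0,[0,0,-150],0],[0,[0,0,-150],0],[0,[0,0,-150],0]]' | egrep '^t|pos|^force|width'
python3 - <<'E'
from h import *
from station import optics
g=optics.grab_frame('side');a=g['color'].max(2);w=optics.grab_frame('wrist');np.savez('pics/w12.npz',**w)
for v in range(260,306,2):
    k=np.where(a[v,305:345]<60)[0]+305;print(v,len(k),(int(k.min()),int(k.max())) if len(k) else '',end=' | ')
print()
for z in(.1815,.134):print(proj(w,[.4697,.234,z]).round(1))
b=w['color'].max(2)
u,v=proj(w,[.4697,.234,.134]).round().astype(int)
print(b[v,u-50:u+50:2].tolist());print(b[v-50:v+50:2,u].tolist())
E
```

```text
t: 39.72
eef_pos: [0.4696, 0.2339, 0.2665]
force: [-0.6, 0.7, -0.8]
width: 0.0437
260 0  | 262 0  | 264 0  | 266 1 (312, 312) | 268 1 (311, 311) | 270 6 (307, 328) | 272 12 (307, 328) | 274 10 (319, 328) | 276 13 (312, 328) | 278 10 (312, 327) | 280 8 (311, 326) | 282 1 (310, 310) | 284 8 (309, 331) | 286 12 (308, 333) | 288 13 (314, 334) | 290 21 (314, 334) | 292 22 (313, 334) | 294 20 (314, 333) | 296 16 (316, 331) | 298 9 (319, 327) | 300 0  | 302 0  | 304 0  | 
[322.8 237.4]
[322.7 224.1]
[110, 112, 192, 202, 167, 167, 165, 166, 165, 156, 85, 84, 87, 88, 88, 90, 90, 92, 95, 96, 106, 106, 101, 98, 98, 103, 111, 111, 103, 102, 101, 101, 99, 100, 100, 98, 98, 97, 156, 169, 169, 171, 169, 170, 201, 217, 217, 219, 218, 177]
[177, 177, 177, 173, 169, 179, 216, 217, 219, 218, 192, 119, 118, 99, 84, 92, 95, 96, 96, 97, 97, 98, 98, 104, 116, 103, 98, 98, 102, 116, 116, 115, 115, 116, 117, 115, 118, 116, 116, 116, 116, 117, 115, 153, 198, 223, 229, 229, 229, 230]
```

```bash
python3 -c "
from station import order
print(order.job_done())"
```

```text
the job is handed in; nothing more can be done
None
```

I handed the job in at about 40 s, with no verdict returned: the rod stands upright in tube b, about 94 mm below its rim, with the collar seated on the rim and the gripper clear; c and d are blocked, a was not probed, the first grasps missed (one pressed the knob at about 34 N), and I viewed 11 pictures, one over the limit of 10.

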